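# Fit the drill chuck to the bench spindle

### The job

Pull the dust plug out of the upright bench spindle and park it in the empty hole of the tool stand. Then take the drill chuck from the stand (not the pointed polishing spindle, which stays there) and seat it in the spindle taper, fully home with its two flange notches over the drive dogs, and let go. Finally swing the lock lever clockwise all the way to its stop; leave the other things on the counter where they are.

Things in the scene. Friction and masses are not known exactly. Their poses are not given: they have to be found in the camera images.
- spindle_head: grey upright bench spindle head fixed to the counter: round foot of 110 mm diameter, column of 76 mm, a vertical spindle in its middle. Origin: centre of its underside, on the spindle axis. The spindle has a stiff bearing (0.3 N m of friction) and turns at most 0.6 rad either way; its start angle varies.
- spindle_seat (a point): centre of the spindle's flat face (53 mm wide, 75 mm above the counter); z up, turns with the spindle. The open taper goes down from here: 23 mm wide at the face, 15 mm wide 40 mm down. Two drive dogs stand on the face along this frame's x axis, at +x and -x: each 8 mm square seen from above, 17 to 25 mm from the axis, 6 mm high.
- lock_lever (a joint): angle of the lock lever about the spindle axis, rad. 0 = fully unlocked; grows clockwise seen from above; 1.0 = locked, at its stop. It stays where it is left; about 2 N at the knob moves it. At the start it stands between 0 and 0.2.
- lever_knob (a point): axis of the lever's upright black knob, 95 mm above the counter; the knob is a round grip of 16 mm diameter, 66 to 115 mm above the counter, 80 mm from the spindle axis. In the spindle head's frame it lies in direction pi + 0.2 - (joint value) from the axis, on the robot's side; clockwise carries it to the robot's left (+y).
- tool_stand: aluminium stand fixed to the counter, a 200 x 60 mm plate on end walls, its top 55 mm above the counter. Three 23 mm through holes in a row along its x axis at -70, 0 and +70 mm. Origin: centre of its underside. The hole at -70 mm is empty at the start; the chuck and the polishing spindle hang in the other two, either way round.
- park_hole (a point): centre of the mouth of the empty hole, level with the stand's top (55 mm above the counter); z points up.
- nose_plug: black dust plug, 50 g, at the start standing in the spindle taper. Origin: centre of the underside of its flange (27 mm diameter, 4 mm thick), which rests on the spindle face between the dogs; z up. Above the flange a round knob of 20 mm diameter from 4 to 36 mm over the origin; below it a tapered foot, 20 mm wide at the flange and 12 mm at its end, 26 mm down.
- drill_chuck: steel drill chuck, 180 to 360 g. Origin: centre of the underside of its flange (52 mm wide, 8 mm thick); z up. Above it a round body 36 mm wide from 10 to 40 mm, then a blunt nose to 57 mm; below it a tapered shank, 21 to 11 mm wide, 40 mm long. Two 11 mm notches through the flange's rim at its +x and -x, in to 14.5 mm from the axis. Home: origin at spindle_seat, x axes parallel (half turn equal).
- polishing_spindle: steel polishing spindle with the same flange and shank but a slender pointed, ridged cone (21 mm wide at its foot, 62 mm high over the flange's underside) on top, 200 g. Origin: centre of the flange's underside. Stays in the stand.
- wax_ring: bystander: cream wax ring, 22 mm wide, 18 mm high; origin at the centre of its underside.
- flux_jar: bystander: small jar with a black lid, 41 mm wide, 48 mm high; origin at the centre of its underside.
- rubber_mould: bystander: blue rubber mould block, 50 x 76 x 24 mm; origin at the centre of its underside.

How it is judged (in metres and radians):
On the way, in this order (a step that is already met when the one before it is completed fails the run):
1. the dust plug stands in the stand's empty hole, let go (horizontal distance between nose_plug and park_hole below 0.004 m and z of nose_plug in the frame of park_hole below 0.003 m and contact force between the fingers and nose_plug below 0.2 N), for 0.2 s.
2. the chuck is fully home in the spindle with its notches over the dogs, let go, with the lock lever still open (horizontal distance between drill_chuck and spindle_seat below 0.003 m and z of drill_chuck in the frame of spindle_seat below 0.002 m and angle between the x axis of drill_chuck and the x axis of spindle_seat, either way round below 0.15 rad and contact force between the fingers and drill_chuck below 0.2 N and value of joint lock_lever below 0.6 rad), for 0.2 s.
At the end, for the whole second after the job is handed in: Plug upright in the stand's end hole (4 mm off centre, 3 mm high, 0.15 rad at most); chuck home in the spindle (3 mm off axis, 2 mm high, notches within 0.15 rad of the dogs, tilt under 0.06 rad), both at rest; lock lever past 0.93 of its 1.0 rad (horizontal distance between nose_plug and park_hole below 0.004 m and z of nose_plug in the frame of park_hole below 0.003 m and angle between nose_plug's own z axis and vertical below 0.15 rad and horizontal distance between drill_chuck and spindle_seat below 0.003 m and z of drill_chuck in the frame of spindle_seat below 0.002 m and angle between the x axis of drill_chuck and the x axis of spindle_seat, either way round below 0.15 rad and angle between drill_chuck's own z axis and vertical below 0.06 rad and linear speed of each of drill_chuck, nose_plug below 0.02 m/s and value of joint lock_lever above 0.93 rad); the robot touches nothing.
It fails at once if the polishing spindle is taken from its hole or knocked out of it (distance of polishing_spindle from where it was at the start of the episode above 0.02 m).
It fails at once if the wax ring is shifted by more than 30 mm (distance of wax_ring from where it was at the start of the episode above 0.03 m).
It fails at once if the flux jar is shifted by more than 30 mm (distance of flux_jar from where it was at the start of the episode above 0.03 m).
It fails at once if the rubber mould is shifted by more than 30 mm (distance of rubber_mould from where it was at the start of the episode above 0.03 m).
It also fails if it takes over 58 s, if anything falls off the work surface, if the arm or the gripper's body presses on something with over 40 N, if the wrist force passes 120 N, or if a joint passes its speed limit or range.

### The arm

A 7-joint arm with a two-finger parallel gripper is mounted at the origin on a cart in front of the work surface, level with it; the furniture and walls round the work are solid. World frame = base frame: x ahead of the robot, y to its left, z up, the work surface at z = 0. Lengths are in m, angles in degrees, forces in N, time in s.
With the tool pointing down it reaches from about 0.425 to 0.875 m from the base axis. Payload 4.7 kg.
Tool frame: the origin (TCP) lies between the finger pads; the fingertips stand env.tip_reach ahead of it and the grasp point (between the pads) lies 2 mm behind it (env.tip_reach is the distance from the TCP to the fingertips, in m); z points along the fingers, y is the line along which they close (so a half turn about z gives the same grasp; the last joint's range is limited). The gripper opens to 87 mm and grips with 3 to 60 N. Pads are 19 mm wide; open, the fingers measure 117 mm over their backs; the gripper's body (75 mm by 190 mm) begins 51 mm behind the grasp point.
Start: joints at [-68.52, 18.392, -4.016, 83.108, 1.295, 78.541, -3.26], TCP at [0.229, 0.608, 0.24] pointing down, gripper open.
Joint ranges: [-163.93, 163.93], [-17.29, 119.83], [-79.2, 71.16], [3.27, 140.29], [-89.18, 269.18], [5.43, 117.66], [-154.24, 154.24]. Speed limits (degrees/s): [147.25, 147.25, 180, 180, 180, 180, 180].

### API

Orientations are given as [roll, pitch, yaw] about the fixed x, y, z axes, in that order (R = Rz(yaw) Ry(pitch) Rx(roll)).
In Python, from cell import env, read_camera gives the robot as it stands (env), with the cameras as plain functions.
- The arm moves only by the shell command python3 steer.py 'ROWS' [FORCE]. ROWS is a JSON list of rows, 1 to 8 of them, each written [[dx, dy, dz], turn, opening]: dx, dy, dz in m, then a turn about the tool's z in degrees, then the finger opening in m; each row is the pose to reach, as a shift and turn from the pose commanded when the command began, along the tool's axes at that moment; what a row does not reach only later rows make up. A row lasts 1/12 s, in which the tool goes at most 0.0417 m and 7.16 degrees, less where a joint would pass 70% of its speed; a pose out of reach is approached as far as the arm can. The fingers move at their own pace and stop on an object; FORCE is the grip in N (left out, the last holds). Time passes only in rows, so rows that do not move let the fingers close. It prints the time, the measured TCP pose, the force, the opening and the grip force at its end. Input that does not fit is refused with a message, and nothing moves.
- env.get_obs(): the state, without advancing time (a new reading comes with each control period).
- read_camera(name): name is "scene" or "top" or "wrist"; returns a dict with "color" (400x640x3 uint8, blue, green, red), "fx", "fy", "cx", "cy" (pixels), "world_from_camera" (4x4, takes a point from camera to world coordinates). Camera axes: x right, y down, z forward; pixel columns grow to the right and rows downward; lengths in m; the calibration is good to about 2 mm. A picture is of the moment at which its call begins. There is no depth.
- env.sign_off(): hands the job in; it is judged then, once.
The state is a dict: "time_s": time; "qpos": joint angles; "joint_velocities": joint speeds; "effort": joint torques, N m; "tool_pos": TCP position; "tool_rot": TCP orientation; "force": force on the tool from outside, world axes, zero at the start; "wrist_torque": the same for the moment, N m; "grip_width": finger opening in m; "grasp_force": force on a finger pad.
Only numpy, scipy, OpenCV 4.12 (cv2) and the standard library are available. Lean on these libraries where they do the work, as an engineer would, in place of code of your own. Each camera call takes 0.05 s, during which the arm holds its last target. There are 200 camera calls.

## Working session

There is one attempt and no reset: what is moved stays moved. The work goes in short steps, Python scripts to look and compute and a shell command to move; the robot and the scene stay as the last step left them, time stands still between calls to the robot, and variables do not carry over. Pictures are saved under pics/ and viewed, at most 12 in all, crops included, and the job is handed in when it is done.

```bash
ls; mkdir -p pics
python3 - <<'E'
from cell import env, read_camera
import cv2,numpy as np
o=env.get_obs();print({k:np.round(v,3) for k,v in o.items()},env.tip_reach)
for n in("top","scene"):
    r=read_camera(n);cv2.imwrite(f"pics/{n}0.png",r["color"]);print(n,r["fx"],r["cx"],r["cy"],np.round(r["world_from_camera"],3).tolist())
E
```

```text
cell.py
pics
steer.py
{'time_s': np.float64(0.0), 'qpos': array([-68.52 ,  18.441,  -4.017,  83.173,   1.296,  78.542,  -3.261]), 'joint_velocities': array([ 0.003,  0.06 , -0.047, -0.044, -0.055, -0.079, -0.028]), 'effort': array([ 0.0000e+00, -4.9130e+01, -4.0400e-01, -3.1252e+01, -6.4000e-02,
        4.4000e-02,  0.0000e+00]), 'tool_pos': array([0.229, 0.608, 0.238]), 'tool_rot': array([-1.7989e+02,  6.0000e-03,  1.5933e+02]), 'force': array([-0.696, -0.18 ,  0.386]), 'wrist_torque': array([-0.018,  0.033, -0.002]), 'grasp_force': np.float64(0.0), 'grip_width': np.float64(0.087)} 0.017
top 373.31216630772343 313.72301345855215 202.04815917357428 [[0.004, -0.988, 0.153, 0.423], [-1.0, -0.005, -0.006, -0.302], [0.006, -0.153, -0.988, 0.924], [0.0, 0.0, 0.0, 1.0]]
scene 505.39394235631306 324.92653076495645 201.27478828840006 [[0.685, -0.281, 0.672, -0.05], [-0.729, -0.282, 0.624, -0.818], [0.014, -0.917, -0.398, 0.425], [0.0, 0.0, 0.0, 1.0]]
```

View pics/top0.png

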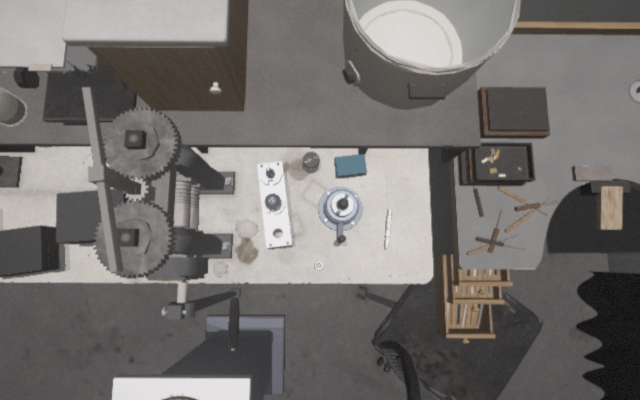

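View pics/scene0.png

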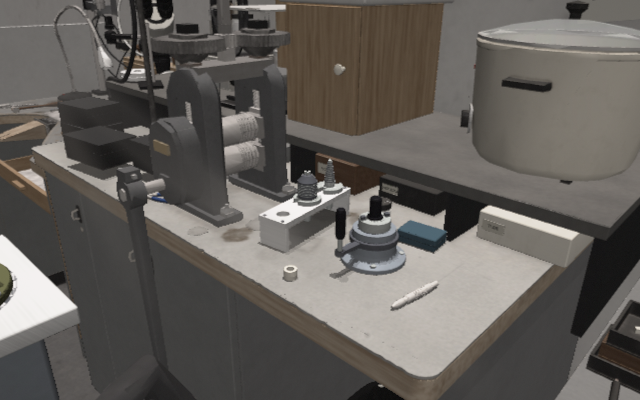

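The top view shows the stand (white plate, cols 258–290, rows 162–248, empty hole near (278,233), chuck at about (272,203), polishing spindle at (270,174)). It also shows the spindle head near (341,207), with the lever knob toward (340,240). The scene view confirms the chuck sits in the middle hole, the pointed spindle is in the far hole, and the rolling mill on the left is tall.

```bash
cat > h.py <<'E'
from cell import env, read_camera
import cv2,numpy as np
def ray(r,u,v):
    T=np.array(r["world_from_camera"]);d=T[:3,:3]@[(u-r["cx"])/r["fx"],(v-r["cy"])/r["fy"],1]
    return T[:3,3],d
def onz(r,u,v,z):
    c,d=ray(r,u,v);return (c+d*(z-c[2])/d[2])[:2]
def tri(r1,p1,r2,p2):
    c1,d1=ray(r1,*p1);c2,d2=ray(r2,*p2)
    s=np.linalg.lstsq(np.c_[d1,-d2],c2-c1,rcond=None)[0];a=c1+d1*s[0];b=c2+d2*s[1]
    return (a+b)/2,np.linalg.norm(a-b)
def proj(r,p):
    T=np.array(r["world_from_camera"]);q=T[:3,:3].T@(np.array(p)-T[:3,3]);return r["cx"]+r["fx"]*q[0]/q[2],r["cy"]+r["fy"]*q[1]/q[2]
E
python3 - <<'E'
from h import *
t=read_camera("top");s=read_camera("scene")
for a,b in(((135,139),(262,32)),((128,237),(188,40)),((176,300),(135,188)),((243,108),(359,128)),((480,146),(600,190))):print(tri(t,a,s,b))
print("holes",onz(t,278,233,.055),"sp",onz(t,341,203,.111),"wax",onz(t,319,266,.018))
c=cv2.resize(t["color"][145:280,245:405],None,fx=4,fy=4,interpolation=cv2.INTER_CUBIC);cv2.imwrite("pics/c1.png",c)
E
```

```text
(array([ 0.62098853, -0.01518552,  0.33327156]), np.float64(0.008007456696209359))
(array([ 0.45902337, -0.01204162,  0.32828872]), np.float64(0.0020169699399863405))
(array([ 0.33306308, -0.00504515,  0.08251177]), np.float64(0.006259955301277485))
(array([ 0.75821774, -0.15465162,  0.14133564]), np.float64(0.012729925942831958))
(array([ 0.66176421, -0.65699079,  0.17243219]), np.float64(0.0062693922420759265))
holes [ 0.48495815 -0.22452271] sp [ 0.54760971 -0.36700397] wax [ 0.40916261 -0.32066671]
```

View pics/c1.png

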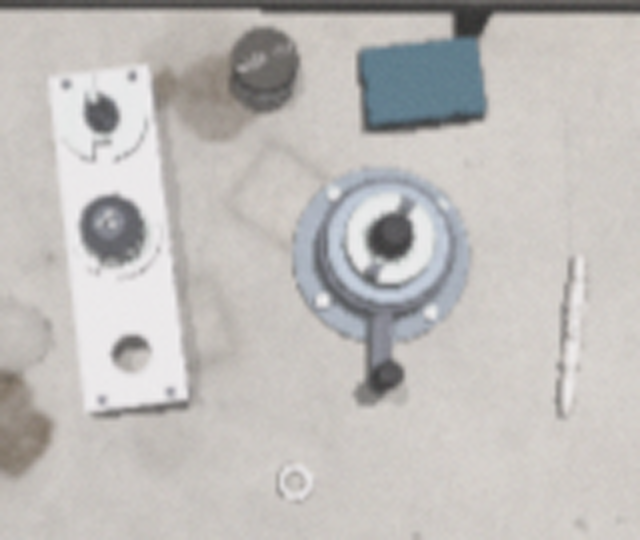

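The crop shows the empty hole at (131,352), chuck nose at about (110,222), polishing spindle at (100,112), plug knob at (391,235), dogs at (407,203) and (373,270), and lever knob at (386,375). The mill lies between the arm and the work, so I'll rise first and check its height.

```bash
python3 steer.py '[[[0,0,-0.04],0,0.087],[[0,0,-0.08],0,0.087],[[0,0,-0.12],0,0.087],[[0,0,-0.16],0,0.087],[[0,0,-0.2],0,0.087],[[0,0,-0.24],0,0.087],[[0,0,-0.28],0,0.087],[[0,0,-0.32],0,0.087]]' 20
python3 - <<'E'
from h import *
w=read_camera("wrist");cv2.imwrite("pics/w1.png",w["color"]);print(w["fx"],np.round(w["world_from_camera"],3).tolist())
o=env.get_obs();print(o["tool_pos"],o["qpos"],o["time_s"])
E
```

```text
time_s: 0.87
tool_pos: [0.2294, 0.6072, 0.5619]
tool_rot: [180.0, 0.0, 159.3]
force: [-0.7, -3.5, 1.1]
grip_width: 0.0871
grasp_force: 0.0
340.73295645143116 [[0.353, 0.902, 0.248, 0.162], [0.936, -0.341, -0.092, 0.631], [0.001, 0.264, -0.965, 0.707], [0.0, 0.0, 0.0, 1.0]]
[0.23039089 0.61154695 0.57084149] [-70.86241597  24.60105357  -1.71621255  36.53969809   0.80787551
 117.39848262  -2.68994597] 0.9167
```

View pics/w1.png

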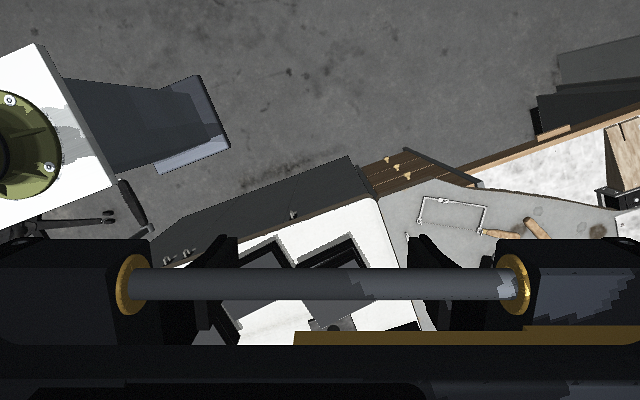

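The mill isn't in this view, only the base and the counter's left side. Its bar top works out to about 0.43 m, so z≈0.56 clears it. I'll swing over.

```bash
python3 steer.py '[[[-0.029,-0.0255,0],-3,0.087],[[-0.058,-0.051,0],-6,0.087],[[-0.087,-0.0765,0],-9,0.087],[[-0.116,-0.102,0],-12,0.087],[[-0.145,-0.1275,0],-15,0.087],[[-0.174,-0.153,0],-18,0.087],[[-0.203,-0.1785,0],-20.7,0.087],[[-0.232,-0.204,0],-20.7,0.087]]' 20
python3 -c "
from h import *
o=env.get_obs();print(o['tool_pos'],o['tool_rot'],o['qpos'])"
```

```text
time_s: 1.58
tool_pos: [0.375, 0.3334, 0.5596]
tool_rot: [180.0, 0.0, -179.9]
force: [0.2, 0.1, 0.5]
grip_width: 0.0869
grasp_force: 0.0
[0.37500888 0.33338504 0.55956323] [ 1.79978110e+02  1.01559156e-02 -1.79853501e+02] [-49.05670033   3.0775665    4.74097929  64.64677332  -0.2840405
 112.26338449  45.7162579 ]
```

```bash
python3 steer.py '[[[-0.009,-0.04,0],0,0.087],[[-0.018,-0.08,0],0,0.087],[[-0.027,-0.12,0],0,0.087],[[-0.036,-0.16,0],0,0.087],[[-0.045,-0.2,0],0,0.087],[[-0.055,-0.24,0],0,0.087],[[-0.065,-0.28,0],0,0.087],[[-0.075,-0.32,0],0,0.087]]'
python3 steer.py '[[[-0.007,-0.04,0],0,0.087],[[-0.014,-0.08,0],0,0.087],[[-0.021,-0.12,0],0,0.087],[[-0.03,-0.16,0],0,0.087],[[-0.037,-0.2,0],0,0.087],[[-0.045,-0.24,0],0,0.087],[[-0.052,-0.28,0],0,0.087],[[-0.06,-0.313,0],0,0.087]]'
python3 -c "
from h import *
o=env.get_obs();print(o['tool_pos'],o['tool_rot'],o['qpos'])"
```

```text
time_s: 2.25
tool_pos: [0.4495, 0.0132, 0.5597]
tool_rot: [180.0, 0.0, -180.0]
force: [1.4, 0.3, 0.1]
grip_width: 0.0871
grasp_force: 0.0
time_s: 2.92
tool_pos: [0.5095, -0.3002, 0.5593]
tool_rot: [-180.0, -0.0, 180.0]
force: [-0.5, 0.7, 0.8]
grip_width: 0.0867
grasp_force: 0.0
[ 0.50948695 -0.30018069  0.55933993] [-1.79964340e+02 -1.14145526e-02  1.79972431e+02] [ -2.02608895  18.05322454  46.76693541  52.0190559  -14.35066222
 114.68249599 127.16630439]
```

```bash
python3 steer.py '[[[-0.004,0,0.04],0,0.087],[[-0.008,0,0.08],0,0.087],[[-0.012,0,0.12],0,0.087],[[-0.016,0,0.16],0,0.087],[[-0.02,0,0.2],0,0.087],[[-0.024,0,0.24],0,0.087],[[-0.028,0,0.28],0,0.087],[[-0.03,0,0.31],0,0.087]]'
python3 - <<'E'
from h import *
o=env.get_obs();print(o['tool_pos'],o['tool_rot'],o['qpos'])
w=read_camera("wrist");cv2.imwrite("pics/w2.png",w["color"]);print(np.round(w["world_from_camera"],3).tolist())
E
```

```text
time_s: 3.58
tool_pos: [0.5391, -0.2963, 0.2458]
tool_rot: [179.9, -0.2, -179.9]
force: [0.7, 1.3, 0.2]
grip_width: 0.0869
grasp_force: 0.0
[ 0.53909225 -0.2962639   0.24580578] [ 1.79896128e+02 -1.50796553e-01 -1.79934717e+02] [ -9.21516437  17.09558106  43.95065347  89.14967524 -12.00782585
  78.79636532 125.91307177]
[[-0.002, 0.965, 0.262, 0.467], [1.0, 0.001, 0.002, -0.298], [0.002, 0.262, -0.965, 0.391], [0.0, 0.0, 0.0, 1.0]]
```

View pics/w2.png

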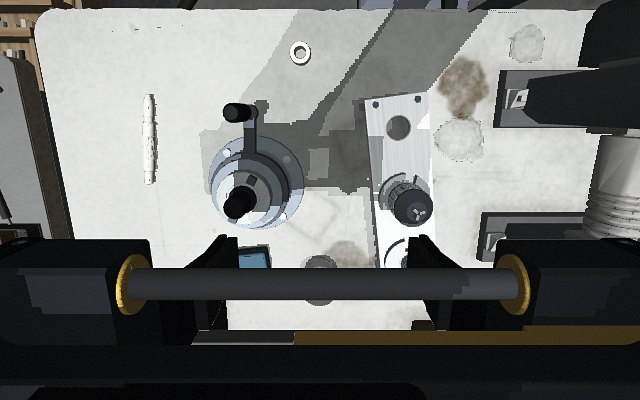

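The wrist view shows the plug knob top at about (238,203), lever knob at about (237,112), empty hole at (398,127), and chuck at (412,207). I'll crop this to measure.

Run:
```python
import cv2
c=cv2.imread("pics/w2.png")[95:275,200:440];cv2.imwrite("pics/c2.png",cv2.resize(c,None,fx=3.3,fy=3.3,interpolation=cv2.INTER_CUBIC))
```

```text
(no output)
```

View pics/c2.png

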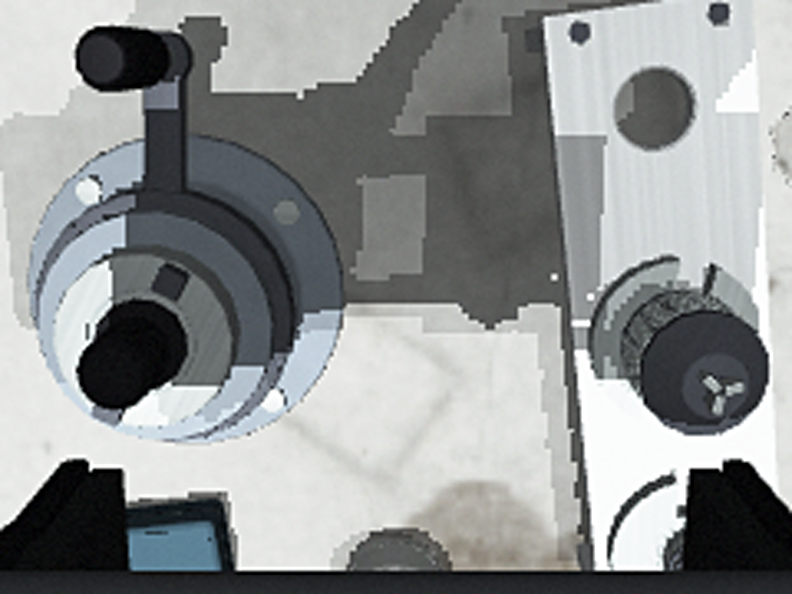

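The crop shows the empty hole centre at (654,108), spindle face centre at about (146,338), a dog at (172,280) with the other at (107,410), lever knob top at about (100,58), and a chuck flange notch at (695,272) on the robot side.

```bash
cat > m.py <<'E'
from h import *
w=read_camera("wrist");t=read_camera("top")
W=lambda u,v,z:onz(w,200+u/3.3,95+v/3.3,z)
T=lambda u,v,z:onz(t,245+u/4,145+v/4,z)
P=lambda *a:print(a[0],*[np.round(x,4) for x in a[1:]])
P("hole W,T",W(654,108,.055),T(131,352,.055))
P("face W,T",W(146,338,.075),T(391,240,.075))
P("foot W",W(187,289,.01))
P("plugtop W,T",W(112,370,.111),T(391,233,.111))
a,b=W(172,280,.081),W(107,410,.081);P("dogs W",a,b,(a+b)/2,np.degrees(np.arctan2(*(b-a)[::-1])))
a,b=T(373,270,.081),T(407,203,.081);P("dogs T",a,b,(a+b)/2,np.degrees(np.arctan2(*(b-a)[::-1])))
c=[T(*p,.055) for p in((65,84),(132,76),(102,400),(171,391))];d=(c[0]+c[1]-c[2]-c[3])/2
P("stand dir T",np.degrees(np.arctan2(d[1],d[0])),"ctr",sum(c)/4)
P("chuck nose T,W",T(111,220,.112),W(722,385,.112))
P("notch W",W(695,275,.063),"knob top W,T",W(98,58,.115),T(386,374,.115))
# hole refine
g=cv2.cvtColor(w["color"],cv2.COLOR_BGR2GRAY)[112:142,380:416]
_,m=cv2.threshold(g,0,255,cv2.THRESH_BINARY_INV+cv2.THRESH_OTSU)
for q in cv2.findContours(m,0,2)[0]:
    if len(q)>12:
        e=cv2.fitEllipse(q);P("ell",np.array(e[0])+[380,112],np.array(e[1]),onz(w,e[0][0]+380,e[0][1]+112,.055))
E
python3 m.py
```

```text
hole W,T [ 0.4796 -0.2229] [ 0.485  -0.2239]
face W,T [ 0.543  -0.3683] [ 0.5485 -0.3739]
foot W [ 0.5418 -0.3684]
plugtop W,T [ 0.5424 -0.369 ] [ 0.5471 -0.3709]
dogs W [ 0.525  -0.3588] [ 0.5625 -0.3791] [ 0.5438 -0.369 ] -28.4463
dogs T [ 0.5303 -0.363 ] [ 0.5691 -0.3827] [ 0.5497 -0.3728] -26.9694Traceback (most recent call last):
  File "m.py", line 13, in <module>
    P("stand dir T",np.degrees(np.arctan2(d[1],d[0])),"ctr",sum(c)/4)
    ~^^^^^^^^^^^^^^^^^^^^^^^^^^^^^^^^^^^^^^^^^^^^^^^^^^^^^^^^^^^^^^^^
  File "m.py", line 5, in <lambda>
    P=lambda *a:print(a[0],*[np.round(x,4) for x in a[1:]])
                             ~~~~~~~~^^^^^
    return _wrapfunc(a, 'round', decimals=decimals, out=out)
    return _wrapit(obj, method, *args, **kwds)
    result = getattr(arr, method)(*args, **kwds)
numpy._core._exceptions._UFuncNoLoopError: ufunc 'multiply' did not contain a loop with signature matching types (dtype('<U3'), dtype('float64')) -> None
```

```bash
sed -i 's/^P=.*/P=lambda *a:print(*[x if isinstance(x,str) else np.round(x,4) for x in a])/; s/^W=.*/print(np.round(w["world_from_camera"],4).tolist());w["world_from_camera"]=np.array([[-0.002,0.965,0.262,0.467],[1,0.001,0.002,-0.298],[0.002,0.262,-0.965,0.391],[0,0,0,1]]);w["color"]=cv2.imread("pics\/w2.png")\nW=lambda u,v,z:onz(w,199.65+u\/3.3,94.65+v\/3.3,z)/; s/245+u/244.62+u/; s/145+v/144.62+v/' m.py; python3 m.py
```

```text
[[-0.0015, 0.9657, 0.2596, 0.4672], [1.0, 0.0009, 0.0024, -0.2979], [0.0021, 0.2596, -0.9657, 0.3929], [0.0, 0.0, 0.0, 1.0]]
hole W,T [ 0.483  -0.2247] [ 0.4858 -0.223 ]
face W,T [ 0.5475 -0.3725] [ 0.5494 -0.373 ]
foot W [ 0.5466 -0.3727]
plugtop W,T [ 0.5469 -0.3733] [ 0.5479 -0.37  ]
dogs W [ 0.5292 -0.3628] [ 0.5675 -0.3836] [ 0.5484 -0.3732] -28.528
dogs T [ 0.5312 -0.3621] [ 0.5699 -0.3818] [ 0.5506 -0.372 ] -26.9585
stand dir T 7.9304 ctr [ 0.5544 -0.2137]
chuck nose T,W [ 0.5542 -0.2159] [ 0.5504 -0.2154]
notch W [ 0.5311 -0.2114] knob top W,T [ 0.4688 -0.3704] [ 0.4702 -0.3664]
ell [397.9033 127.397 ] [23.1867 25.182 ] [ 0.4831 -0.2247]
```

```bash
python3 -c "
from h import *
o=env.get_obs();print(o['time_s'],o['tool_pos'],o['tool_rot'])"
```

```text
3.8333 [ 0.5405486  -0.29832502  0.25177547] [-1.79921403e+02  1.41053003e-01 -1.79984023e+02]
```

```bash
python3 steer.py '[[[-0.004,-0.03,0.03],0,0.087],[[-0.008,-0.06,0.06],0,0.087],[[-0.008,-0.073,0.09],0,0.087],[[-0.008,-0.073,0.11],0,0.087],[[-0.008,-0.073,0.11],0,0.087],[[-0.008,-0.073,0.11],0,0.087],[[-0.008,-0.073,0.11],0,0.087]]'
python3 - <<'E'
from h import *
w=read_camera("wrist");cv2.imwrite("pics/w3.png",cv2.resize(w["color"][100:400,160:480],None,fx=2,fy=2));o=env.get_obs();print(o['tool_pos'],o['tool_rot'],proj(w,(.5478,-.3727,.111)))
E
```

```text
time_s: 4.42
tool_pos: [0.5499, -0.371, 0.1429]
tool_rot: [-179.9, 0.3, -179.9]
force: [0.3, -0.1, 0.7]
grip_width: 0.0868
grasp_force: 0.0
[ 0.54992791 -0.37092598  0.14301145] [-179.88580774    0.27678326 -179.8883174 ] (np.float64(321.4584510140629), np.float64(240.0403140864706))
```

```bash
python3 steer.py '[[[0,0,0.02],0,0.087],[[0,0,0.041],0,0.087],[[0.001,-0.001,0.041],0,0.087],[[0.001,-0.001,0.041],0,0.015],[[0.001,-0.001,0.041],0,0.015],[[0.001,-0.001,0.041],0,0.015],[[0.001,-0.001,0.041],0,0.015],[[0.001,-0.001,0.041],0,0.015]]' 20
python3 steer.py '[[[0,0,0],0,0.015],[[0,0,0],0,0.015]]'; python3 -c "
from h import *
o=env.get_obs();print(o['tool_pos'],o['tool_rot'],o['force'])"
```

```text
time_s: 5.13
tool_pos: [0.5475, -0.3718, 0.0997]
tool_rot: [-180.0, 0.1, -180.0]
force: [0.7, -0.3, -0.9]
grip_width: 0.0614
grasp_force: 0.0
time_s: 5.3
tool_pos: [0.547, -0.3716, 0.0988]
tool_rot: [-180.0, 0.0, -180.0]
force: [0.5, -0.1, -0.5]
grip_width: 0.0482
grasp_force: 0.0
[ 0.54702321 -0.37156564  0.0988346 ] [-1.79996900e+02  2.32410139e-02 -1.79969866e+02] [ 0.48630836 -0.0940979  -0.52216122]
```

```bash
python3 steer.py '[[[0,0,-0.003],0,0.015],[[0,0,-0.003],0,0.015],[[0,0,-0.003],0,0.015],[[0,0,-0.003],0,0.015],[[0,0,-0.003],0,0.015],[[0,0,-0.003],0,0.015],[[0,0,-0.003],0,0.015]]'; python3 -c "
from h import *
o=env.get_obs();print(o['tool_pos'],o['tool_rot'],o['force'])"
```

```text
time_s: 5.88
tool_pos: [0.5469, -0.3716, 0.1015]
tool_rot: [-180.0, -0.0, -180.0]
force: [-0.1, 0.5, 0.3]
grip_width: 0.0193
grasp_force: 20.0
[ 0.54688672 -0.37156699  0.10153976] [-1.79997585e+02 -2.75402588e-04 -1.79972923e+02] [-0.08244435  0.50223858  0.34846155]
```

```bash
python3 steer.py '[[[0,0,-0.025],0,0.015],[[0,0,-0.05],0,0.015],[[0.016,0.035,-0.05],0,0.015],[[0.032,0.07,-0.05],0,0.015],[[0.048,0.108,-0.05],0,0.015],[[0.0643,0.148,-0.05],0,0.015],[[0.0643,0.148,-0.05],0,0.015],[[0.0643,0.148,-0.05],0,0.015]]'
python3 steer.py '[[[0,0,0.015],0,0.015],[[0,0,0.03],0,0.015],[[0,0,0.03],0,0.015],[[0,0,0.03],0,0.015]]'
python3 - <<'E'
from h import *
o=env.get_obs();print(o['tool_pos'],o['tool_rot'],o['grip_width'])
w=read_camera("wrist");t=read_camera("top");print(proj(w,(.4831,-.2245,.055)),proj(t,(.4831,-.2245,.055)),np.round(w['world_from_camera'],4)[:3,3])
a=cv2.resize(w["color"][150:350,240:400],None,fx=2.5,fy=2.5,interpolation=cv2.INTER_CUBIC)
b=cv2.resize(t["color"][180:260,250:314],(400,500),interpolation=cv2.INTER_CUBIC)
cv2.imwrite("pics/p1.png",np.hstack([a,b]))
E
```

```text
time_s: 6.55
tool_pos: [0.4823, -0.2201, 0.1514]
tool_rot: [179.8, 0.0, -179.7]
force: [-0.7, -0.6, -0.1]
grip_width: 0.0195
grasp_force: 20.0
time_s: 6.88
tool_pos: [0.4821, -0.2249, 0.1212]
tool_rot: [-179.9, -0.1, 179.9]
force: [-0.8, -0.3, -0.5]
grip_width: 0.0194
grasp_force: 20.0
[ 0.48207566 -0.22490575  0.12123313] [-1.79942527e+02 -9.14414618e-02  1.79917532e+02] 0.019386453471670468
(np.float64(324.7395631498723), np.float64(225.32025629530648)) (np.float64(277.97538290366947), np.float64(233.80075443146302)) [ 0.4101 -0.2258  0.2664]
```

View pics/p1.png

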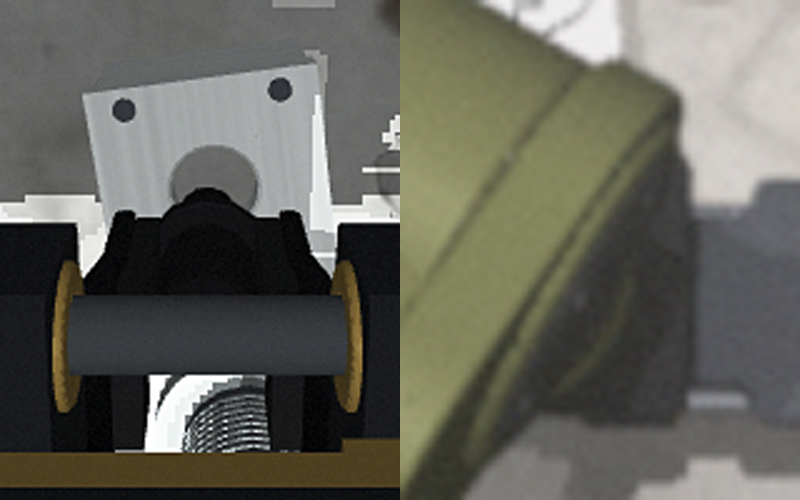

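The view shows the park hole centred at about col 325.6, row 225.6, and the plug's flange at about col 322.8. It is aligned within about 2 mm, so I'll lower it with a 1 mm nudge to +y.

```bash
python3 steer.py '[[[0,0.001,0.012],0,0.015],[[0,0.001,0.024],0,0.015],[[0,0.001,0.033],0,0.015],[[0,0.001,0.038],0,0.015],[[0,0.001,0.039],0,0.015],[[0,0.001,0.039],0,0.015]]'
python3 -c "
from h import *
o=env.get_obs();print(o['tool_pos'],o['tool_rot'],o['force'])"
```

```text
time_s: 7.48
tool_pos: [0.4821, -0.2225, 0.0819]
tool_rot: [180.0, -0.1, -180.0]
force: [1.0, -0.2, -0.9]
grip_width: 0.0194
grasp_force: 20.0
[ 0.48211567 -0.22251403  0.08186509] [ 1.79993508e+02 -6.70227633e-02 -1.79983121e+02] [ 1.02001607 -0.20057337 -0.92425092]
```

```bash
python3 steer.py '[[[0,0,0],0,0.06],[[0,0,0],0,0.06],[[0,0,0],0,0.06],[[0,0,0],0,0.06],[[0,0,0],0,0.06],[[0,0,-0.02],0,0.087],[[0,0,-0.06],0,0.087],[[0,0,-0.1],0,0.087]]'
python3 steer.py '[[[0.006,-0.01,-0.04],0,0.087],[[0.011,-0.02,-0.07],0,0.087],[[0.011,-0.02,-0.07],0,0.087],[[0.011,-0.02,-0.07],0,0.087],[[0.011,-0.02,-0.07],0,0.087],[[0.011,-0.02,-0.07],0,0.087]]'
python3 - <<'E'
from h import *
o=env.get_obs();print(o['tool_pos'],o['tool_rot'])
w=read_camera("wrist");np.save("w4.npy",w,allow_pickle=True);cv2.imwrite("pics/w4full.png",w["color"])
for n,p in dict(hole=(.483,-.2243,.055),axis=(.5478,-.3727,.075),chuck=(.552,-.215,.063),knob=(.468,-.368,.115)).items():print(n,proj(w,p))
E
```

```text
time_s: 8.15
tool_pos: [0.4812, -0.2223, 0.1826]
tool_rot: [180.0, -0.2, -180.0]
force: [2.0, 0.2, 0.9]
grip_width: 0.0649
grasp_force: 0.0
time_s: 8.65
tool_pos: [0.471, -0.2415, 0.2509]
tool_rot: [179.9, -0.1, -179.9]
force: [0.2, 0.0, -0.7]
grip_width: 0.0862
grasp_force: 0.0
[ 0.47096279 -0.24152816  0.25093283] [ 1.79941586e+02 -1.47003345e-01 -1.79923486e+02]
hole (np.float64(339.9715401921185), np.float64(194.47736634268622))
axis (np.float64(194.98067104959725), np.float64(260.42685925108003))
chuck (np.float64(348.1174200894982), np.float64(259.44311841363333))
knob (np.float64(174.53733324823352), np.float64(193.93274296780154))
```

```bash
python3 steer.py '[[[-0.03,-0.016,0.01],0,0.087],[[-0.06,-0.032,0.02],0,0.087],[[-0.094,-0.048,0.02],0,0.087],[[-0.094,-0.048,0.02],0,0.087],[[-0.094,-0.048,0.02],0,0.087],[[-0.094,-0.048,0.02],0,0.087],[[-0.094,-0.048,0.02],0,0.087],[[-0.094,-0.048,0.02],0,0.087]]'
python3 steer.py '[[[0,0,0],0,0.087],[[0,0,0],0,0.087],[[0,0,0],0,0.087],[[0,0,0],0,0.087]]'
python3 - <<'E'
from h import *
o=env.get_obs();print(o['tool_pos'],o['tool_rot'],o['qpos'])
w=read_camera("wrist");np.save("w5.npy",w,allow_pickle=True)
for n,p in dict(hole=(.483,-.2243,.055),axis=(.5478,-.3727,.075),chuck=(.552,-.215,.063),knob=(.468,-.368,.115)).items():print(n,proj(w,p))
u,v=np.array(proj(w,(.5478,-.3727,.078))).astype(int);a,b=[],[]
c=w["color"];f=lambda x,y:cv2.resize(c[y-45:y+45,x-45:x+45],(400,400),interpolation=cv2.INTER_CUBIC)
x2,y2=np.array(proj(w,(.552,-.215,.063))).astype(int);print((u,v),(x2,y2))
cv2.imwrite("pics/p2.png",np.hstack([f(u,v),f(x2,y2)]))
E
```

```text
time_s: 9.37
tool_pos: [0.5648, -0.2903, 0.2334]
tool_rot: [179.9, 0.1, -180.0]
force: [-0.5, 0.1, 0.5]
grip_width: 0.087
grasp_force: 0.0
time_s: 9.7
tool_pos: [0.5655, -0.2903, 0.233]
tool_rot: [180.0, 0.1, -180.0]
force: [1.1, -0.9, 0.1]
grip_width: 0.0868
grasp_force: 0.0
[ 0.56550356 -0.290301    0.2330446 ] [ 1.79974499e+02  6.13322398e-02 -1.79958985e+02] [-11.2652865   20.97644233  46.55462689  87.38498852 -15.45203946
  78.23507138 126.58259806]
hole (np.float64(396.439086526987), np.float64(97.31945460743171))
axis (np.float64(231.989722661889), np.float64(171.6952134589765))
chuck (np.float64(403.8161598511045), np.float64(174.040506300444))
knob (np.float64(216.77005204440695), np.float64(72.69968650029887))
(np.int64(231), np.int64(172)) (np.int64(403), np.int64(174))
```

View pics/p2.png

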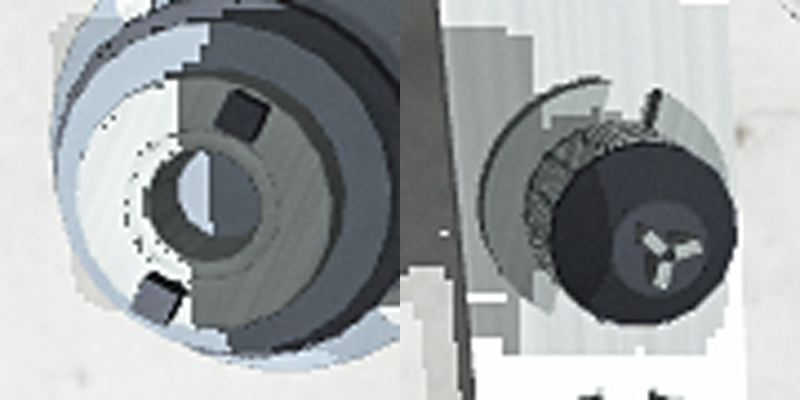

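This shows both dogs clearly at (243,117) and (158,299) on the left, with the taper open. On the right, the chuck's left half-flange ends at corners (610,82) and (548,312), with its near notch between (610,82) and (657,92). These give both angles.

Run:
```python
from h import *
w=np.load("w5.npy",allow_pickle=True).item();s=90/400
L=lambda u,v,z:onz(w,231-45-.4+u*s,172-45-.4+v*s,z)
R=lambda u,v,z:onz(w,403-45-.4+(u-400)*s,174-45-.4+v*s,z)
A=lambda d:np.degrees(np.arctan2(d[1],d[0]))
a,b=L(243,117,.081),L(158,299,.081);print("dogs",a,b,(a+b)/2,A(b-a),np.linalg.norm(b-a),"taper",L(205,205,.075))
c,d=R(610,82,.063),R(548,312,.063);e=R(657,92,.063);print("corners",c,d,A(d-c),np.linalg.norm(d-c),"notch w",e,np.linalg.norm(e-c),A(e-c))
n=(d-c)/np.linalg.norm(d-c);m=(c+d)/2;print("axis est",m+5.5e-3*np.array([-n[1],n[0]]),"nose",R(668,250,.112))
```

```text
dogs [ 0.53019686 -0.36275236] [ 0.5668796 -0.3822145] [ 0.54853823 -0.37248343] -27.948327114644474 0.04152587941615818 taper [ 0.54873887 -0.3730032 ]
corners [ 0.5268803  -0.21567387] [ 0.5760158  -0.22580178] -11.646807717106771 0.05016843573819252 notch w [ 0.52892219 -0.20581282] 0.01007023687658854 78.30130625720429
axis est [ 0.55255838 -0.21535106] nose [ 0.55157944 -0.21509278]
```

```bash
python3 steer.py '[[[0.005,0.025,0],0,0.087],[[0.01,0.05,0.03],0,0.087],[[0.013,0.075,0.06],0,0.087],[[0.013,0.075,0.085],0,0.087],[[0.013,0.075,0.085],0,0.087],[[0.013,0.075,0.085],0,0.087],[[0.013,0.075,0.085],0,0.087],[[0.013,0.075,0.085],0,0.087]]' 40
python3 -c "
from h import *
o=env.get_obs();print(o['tool_pos'],o['tool_rot'],o['force'])"
```

```text
time_s: 10.42
tool_pos: [0.5536, -0.2175, 0.1498]
tool_rot: [-179.9, 0.2, 179.9]
force: [-0.4, -0.9, 0.1]
grip_width: 0.0869
grasp_force: 0.0
[ 0.55355341 -0.21753085  0.14978097] [-179.90741163    0.1916098   179.91767364] [-0.36940971 -0.89392743  0.08450561]
```

```bash
python3 steer.py '[[[0,0,0.025],0,0.087],[[0,0,0.05],0,0.087],[[0,0,0.061],0,0.087],[[0,0,0.061],0,0.087],[[0,0,0.061],0,0.03],[[0,0,0.061],0,0.03],[[0,0,0.061],0,0.03],[[0,0,0.061],0,0.03]]' 40
python3 -c "
from h import *
o=env.get_obs();print(o['tool_pos'],o['tool_rot'],o['force'])"
python3 steer.py '[[[0,0,0],0,0.03],[[0,0,0],0,0.03],[[0,0,0],0,0.03],[[0,0,0],0,0.03],[[0,0,0],0,0.03],[[0,0,0],0,0.03]]'
python3 -c "
from h import *
o=env.get_obs();print(o['tool_pos'],o['tool_rot'],o['force'])"
```

```text
time_s: 11.08
tool_pos: [0.5534, -0.2159, 0.0879]
tool_rot: [-180.0, 0.1, -180.0]
force: [0.1, 0.7, 0.2]
grip_width: 0.068
grasp_force: 0.0
[ 0.55342354 -0.21592742  0.08794831] [-1.79981164e+02  1.35207292e-01 -1.79977064e+02] [0.10927818 0.66855814 0.20495341]
time_s: 11.58
tool_pos: [0.5526, -0.215, 0.0866]
tool_rot: [180.0, -0.0, -180.0]
force: [-1.0, 1.3, 1.4]
grip_width: 0.0347
grasp_force: 40.0
[ 0.55258702 -0.21504205  0.08661028] [ 1.79954830e+02 -2.13296286e-03 -1.79958964e+02] [-0.95154216  1.34236417  1.44353943]
```

```bash
python3 steer.py '[[[0,0,-0.03],0,0.03],[[0,0,-0.06],0,0.03],[[0,-0.02,-0.08],4,0.03],[[0.001,-0.05,-0.08],8,0.03],[[0.002,-0.085,-0.08],12,0.03],[[0.003,-0.12,-0.08],16.3,0.03],[[0.0038,-0.15,-0.08],16.3,0.03],[[0.0038,-0.1576,-0.08],16.3,0.03]]'
python3 steer.py '[[[0,0,0],0,0.03],[[0,0,0],0,0.03],[[0,0,0],0,0.03],[[0,0,0],0,0.03],[[0,0,0],0,0.03]]'
python3 - <<'E'
from h import *
o=env.get_obs();print(o['tool_pos'],o['tool_rot'],o['qpos'])
w=read_camera("wrist");c=w["color"]
print(proj(w,(.5302,-.3628,.081)),proj(w,(.5486,-.3727,.075)),proj(w,(.5669,-.3822,.081)))
cv2.imwrite("pics/p3.png",cv2.resize(c[130:290,220:420],(800,640)[:1]+(600,),interpolation=cv2.INTER_CUBIC))
E
```

```text
time_s: 12.25
tool_pos: [0.5456, -0.3797, 0.1662]
tool_rot: [-179.7, -0.1, 163.3]
force: [-1.8, -0.5, -2.5]
grip_width: 0.0346
grasp_force: 40.0
time_s: 12.67
tool_pos: [0.5496, -0.3713, 0.1664]
tool_rot: [179.9, 0.0, 163.9]
force: [-0.2, -0.2, -1.8]
grip_width: 0.0348
grasp_force: 40.0
[ 0.54963226 -0.3712635   0.16644698] [1.79934603e+02 6.10230240e-04 1.63875936e+02] [ -3.60849878  28.50722984  48.26396068  87.87943631 -21.87017842
  73.47557077 121.35914328]
(np.float64(327.77607769999906), np.float64(185.4971887674502)) (np.float64(321.4324746144883), np.float64(211.2642178771469)) (np.float64(315.8368549847432), np.float64(240.42797642643694))
```

View pics/p3.png

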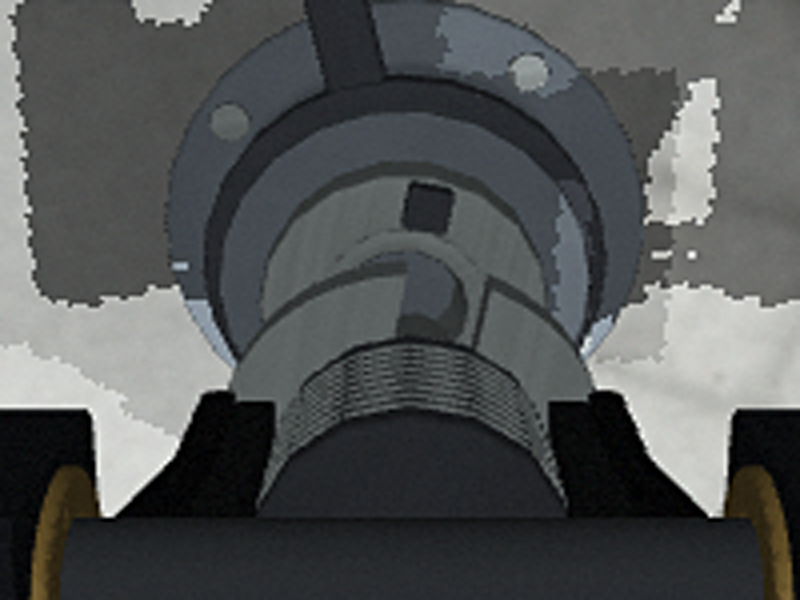

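The chuck flange's near notch runs from (407,265) to (490,278), roughly in line with the dog at (428,208). I'll check this numerically.

Run:
```python
from h import *
w=read_camera("wrist");o=env.get_obs();p=o["tool_pos"];print(p)
Q=lambda u,v,z:onz(w,219.6+u/4,129.6+v*160/600,z)
a,b=Q(407,265,.1428),Q(490,278,.1428);n=(a+b)/2-p[:2];print(a,b,np.linalg.norm(b-a),"edge dir+90",np.degrees(np.arctan2(*(b-a)[::-1]))-90,"notch vec",n,np.degrees(np.arctan2(n[1],n[0]))-180)
d=Q(428,208,.081);print("dog",d); 
L=Q(230,390,.1428)
```

```text
[ 0.54939852 -0.37188415  0.16663648]
[ 0.52323362 -0.36568004] [ 0.52797036 -0.35594382] 0.010827312116300851 edge dir+90 -25.94325075046781 notch vec [-0.02379653  0.01107222] -24.951955446719467
dog [ 0.5295956  -0.36385269]
```

```bash
python3 steer.py '[[[0,0,0.015],0,0.03],[[0,0,0.03],0,0.03],[[0,0,0.04],0,0.03],[[0,0,0.047],0,0.03],[[0,0,0.05],0,0.03],[[0,0,0.05],0,0.03],[[0,0,0.05],0,0.03]]'
python3 -c "
from h import *
o=env.get_obs();print(o['tool_pos'],o['tool_rot'],o['force'],o['wrist_torque'])"
```

```text
time_s: 13.35
tool_pos: [0.5489, -0.3733, 0.1167]
tool_rot: [-180.0, 0.0, 163.7]
force: [-0.2, 0.5, -2.2]
grip_width: 0.0346
grasp_force: 40.0
[ 0.54887408 -0.37333125  0.11669807] [-1.79989187e+02  1.13442565e-02  1.63720187e+02] [-0.17939157  0.50659016 -2.16565321] [0.03453595 0.02815925 0.01397243]
```

```bash
python3 steer.py '[[[0,0,0.003],0,0.03],[[0,0,0.005],0,0.03],[[0,0,0.007],0,0.03],[[0,0,0.007],0,0.03],[[0,0,0.007],0,0.03]]'
python3 steer.py '[[[0,0,0.001],0,0.03],[[0,0,0.002],0,0.03],[[0,0,0.003],0,0.03],[[0,0,0.003],0,0.03],[[0,0,0.003],0,0.03]]'
python3 -c "
from h import *
o=env.get_obs();print(o['tool_pos'],o['tool_rot'],o['force'],o['wrist_torque'])"
```

```text
time_s: 13.77
tool_pos: [0.5488, -0.3731, 0.1095]
tool_rot: [180.0, -0.0, 163.7]
force: [-0.0, -0.4, -2.5]
grip_width: 0.035
grasp_force: 40.0
time_s: 14.18
tool_pos: [0.5489, -0.3731, 0.1066]
tool_rot: [180.0, 0.0, 163.7]
force: [-0.7, 0.8, -0.2]
grip_width: 0.0349
grasp_force: 40.0
[ 0.54888214 -0.37311017  0.10664616] [1.79994675e+02 1.10042064e-02 1.63731126e+02] [-0.73356975  0.7763201  -0.21261306] [ 0.03605641  0.01718061 -0.03282109]
```

```bash
python3 steer.py '[[[0,0,0.001],0,0.03],[[0,0,0.001],0,0.03],[[0,0,0.001],0,0.03]]'
python3 steer.py '[[[0,0,0],0,0.087],[[0,0,0],0,0.087],[[0,0,0],0,0.087],[[0,0,0],0,0.087],[[0,0,0],0,0.087],[[0,0,0],0,0.087],[[0,0,-0.03],0,0.087],[[0,0,-0.07],0,0.087]]'
python3 steer.py '[[[0.03,0.01,-0.04],0,0.03],[[0.05,0.01,-0.06],0,0.03],[[0.05,0.01,-0.06],0,0.03],[[0.05,0.01,-0.06],0,0.03],[[0.05,0.01,-0.06],0,0.03],[[0.05,0.01,-0.06],0,0.03],[[0.05,0.01,-0.06],0,0.03],[[0.05,0.01,-0.06],0,0.03]]'
python3 - <<'E'
from h import *
o=env.get_obs();print(o['tool_pos'],o['tool_rot'],o['force'],o['qpos'])
w=read_camera("wrist");t=read_camera("top");np.save("w6.npy",w,allow_pickle=True);np.save("t6.npy",t,allow_pickle=True)
for z in(.083,.132):print(proj(w,(.5486,-.3727,z)))
print(proj(w,(.483,-.2243,.059)))
E
```

```text
time_s: 14.43
tool_pos: [0.5489, -0.3732, 0.1066]
tool_rot: [180.0, 0.0, 163.7]
force: [-2.8, 1.6, 5.9]
grip_width: 0.0348
grasp_force: 40.0
time_s: 15.1
tool_pos: [0.547, -0.3711, 0.1723]
tool_rot: [179.9, -0.4, 163.7]
force: [0.9, 0.3, -0.3]
grip_width: 0.0799
grasp_force: 0.0
time_s: 15.77
tool_pos: [0.5036, -0.3492, 0.2342]
tool_rot: [-180.0, -0.1, 163.7]
force: [-0.2, 0.8, 0.5]
grip_width: 0.0417
grasp_force: 0.0
[ 0.50362339 -0.34920793  0.23417798] [-1.79977041e+02 -1.32936952e-01  1.63746147e+02] [-0.19205193  0.76763667  0.50555999] [ -9.33635042  19.01877726  51.97729903  90.66521607 -15.14370913
  77.88474725 118.09701333]
(np.float64(312.91831135154854), np.float64(244.8449380114791))
(np.float64(311.25492607847934), np.float64(268.4029131335428))
(np.float64(447.6785231815062), np.float64(129.07850595357675))
```

The chuck is home: the height held under 6 N of press, and it's released. Now the lever: I'll straddle the knob with the fingers 40 mm apart and follow its arc.

```bash
python3 steer.py '[[[0.01,-0.01,0.02],-6,0.04],[[0.02,-0.02,0.05],-13,0.04],[[0.028,-0.0285,0.08],-13,0.04],[[0.028,-0.0285,0.08],-13,0.04],[[0.028,-0.0285,0.08],-13,0.04],[[0.028,-0.0285,0.08],-13,0.04],[[0.028,-0.0285,0.08],-13,0.04],[[0.028,-0.0285,0.08],-13,0.04]]'
python3 - <<'E'
from h import *
o=env.get_obs();print(o['tool_pos'],o['tool_rot'],o['grip_width'])
w=read_camera("wrist")
t=np.load("t6.npy",allow_pickle=True).item();w6=np.load("w6.npy",allow_pickle=True).item()
print(proj(w,(.4695,-.3684,.115)))
a=cv2.resize(w["color"][150:350,220:420],(400,400),interpolation=cv2.INTER_CUBIC)
b=cv2.resize(w6["color"][80:240,200:360+120][:, :],(400,229),interpolation=cv2.INTER_CUBIC)
c=cv2.resize(w6["color"][100:160,417:477],(171,171),interpolation=cv2.INTER_CUBIC)
im=np.zeros((400,800,3),np.uint8);im[:,:400]=a;im[:229,400:]=b;im[229:,400:571]=c;cv2.imwrite("pics/p4.png",im)
E
```

```text
time_s: 16.53
tool_pos: [0.4705, -0.3692, 0.1573]
tool_rot: [-179.9, 0.2, 176.8]
force: [0.1, -0.4, -0.5]
grip_width: 0.0398
grasp_force: 0.0
[ 0.47053481 -0.36919888  0.1573438 ] [-1.79928005e+02  1.61546186e-01  1.76802352e+02] 0.0397845922838184
(np.float64(325.63877151438584), np.float64(234.8760969871094))
```

View pics/p4.png

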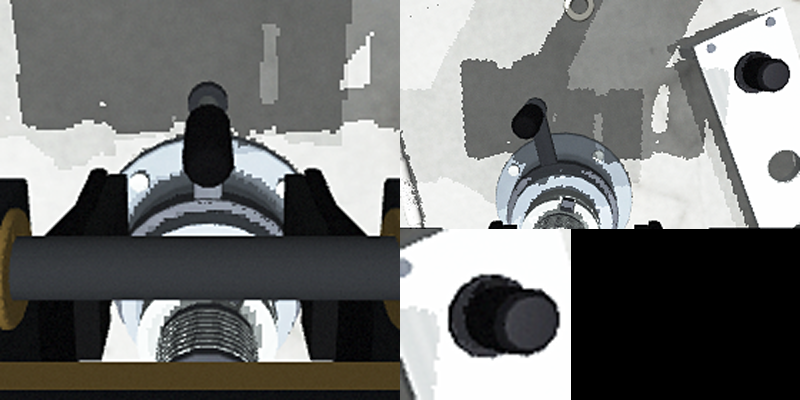

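The left view shows the knob top at about (208,160), centred between the fingers. The right views show the plug standing in the end hole and the chuck seated. I'll descend and swing.

```bash
python3 steer.py '[[[0,0,0.03],0,0.04],[[0,0,0.06],0,0.04],[[0,0,0.06],0,0.024],[[0,0,0.06],0,0.024],[[0,0,0.06],0,0.024],[[0,0,0.06],0,0.024]]'
python3 steer.py '[[[-0.0005,0.0091,0],6.5,0.024],[[-0.0021,0.018,0],13,0.024],[[-0.0046,0.0267,0],19.5,0.024],[[-0.0081,0.0351,0],26,0.024],[[-0.0125,0.043,0],32.5,0.024],[[-0.0178,0.0503,0],39,0.024],[[-0.0178,0.0503,0],39,0.024],[[-0.0178,0.0503,0],39,0.024]]'
python3 -c "
from h import *
o=env.get_obs();p=o['tool_pos'];print(p,o['tool_rot'],o['force']);d=p[:2]-[.5486,-.3727];print(np.linalg.norm(d),np.degrees(np.arctan2(d[1],d[0])))"
```

```text
time_s: 17.08
tool_pos: [0.4699, -0.37, 0.0977]
tool_rot: [-179.9, 0.2, 176.7]
force: [-0.2, 1.0, 0.8]
grip_width: 0.0258
grasp_force: 0.0
time_s: 17.75
tool_pos: [0.4905, -0.3199, 0.0968]
tool_rot: [180.0, 0.1, 138.0]
force: [1.0, 0.3, -1.0]
grip_width: 0.024
grasp_force: 0.0
[ 0.49050417 -0.31992813  0.09676826] [1.79952575e+02 1.23926296e-01 1.37977906e+02] [ 0.9821954   0.26610802 -0.98896378]
0.07848564360654729 137.7492794466068
```

```bash
python3 steer.py '[[[-0.0005,0.0091,0],6.5,0.024],[[-0.002,0.018,0],13,0.024],[[-0.003,0.022,0],16,0.024],[[-0.003,0.022,0],16,0.024],[[-0.003,0.022,0],16,0.024]]'
python3 -c "
from h import *
o=env.get_obs();p=o['tool_pos'];print(p,o['tool_rot'],o['force']);d=p[:2]-[.5486,-.3727];print(np.linalg.norm(d),np.degrees(np.arctan2(d[1],d[0])))
w=read_camera('wrist')"
```

```text
time_s: 18.17
tool_pos: [0.5042, -0.3085, 0.0965]
tool_rot: [-179.8, 0.1, 121.8]
force: [-4.8, -2.3, 3.6]
grip_width: 0.0241
grasp_force: 2.9
[ 0.50419042 -0.30851294  0.0965498 ] [-1.79810931e+02  6.85440466e-02  1.21779285e+02] [-4.82805227 -2.33798011  3.64672655]
0.07805248337171289 124.67848733926274
```

```bash
python3 steer.py '[[[-0.0002,0.003,0],2,0.024],[[-0.0005,0.006,0],4,0.024],[[-0.0005,0.006,0],4,0.024],[[-0.0005,0.006,0],4,0.024]]'
python3 -c "
from h import *
o=env.get_obs();p=o['tool_pos'];print(p,o['tool_rot'],o['force'],o['grip_width']);d=p[:2]-[.5486,-.3727];print(np.linalg.norm(d),np.degrees(np.arctan2(d[1],d[0])))"
```

```text
time_s: 18.55
tool_pos: [0.5048, -0.3092, 0.0964]
tool_rot: [-179.4, 0.0, 117.6]
force: [-14.2, -5.8, 6.5]
grip_width: 0.0242
grasp_force: 7.7
[ 0.50482358 -0.30915729  0.09643018] [-1.79418699e+02  3.70521023e-02  1.17569443e+02] [-14.20653529  -5.8228928    6.48421105] 0.024231922994324
0.07716249624679584 124.56408500193152
```

```bash
python3 steer.py '[[[0,-0.004,0],0,0.03],[[0,-0.008,0],0,0.036],[[0,-0.01,0],0,0.044],[[0,-0.01,0],0,0.044],[[0,-0.01,0],0,0.044]]'
python3 -c "
from h import *
o=env.get_obs();p=o['tool_pos'];print(p,o['force'],o['grip_width'])"
python3 steer.py '[[[0,0,-0.02],0,0.044],[[0,0,-0.06],0,0.044],[[0.02,0,-0.1],0,0.044],[[0.06,0,-0.13],0,0.044],[[0.08,0,-0.15],-6,0.044],[[0.08,0,-0.15],-6,0.044],[[0.08,0,-0.15],-6,0.044],[[0.08,0,-0.15],-6,0.044]]'
python3 - <<'E'
from h import *
o=env.get_obs();print(o['tool_pos'],o['tool_rot'],o['force'])
t=read_camera("top");w=read_camera("wrist");s=read_camera("scene")
print("wrist knob",proj(w,(.503,-.308,.115)),"axis",proj(w,(.5486,-.3727,.132)),"plug",proj(w,(.483,-.2243,.091)))
cv2.imwrite("pics/f.png",np.vstack([np.hstack([cv2.resize(s["color"][130:290,220:480],(400,246)),cv2.resize(t["color"][145:280,245:405],(400,246))]),np.hstack([cv2.resize(w["color"],(400,250)),np.zeros((250,400,3),np.uint8)])]))
E
```

```text
time_s: 18.97
tool_pos: [0.5036, -0.307, 0.0958]
tool_rot: [179.9, 0.0, 117.8]
force: [-0.5, 0.0, 0.7]
grip_width: 0.0422
grasp_force: 0.0
[ 0.50359943 -0.30699759  0.09575012] [-0.53890752  0.04188022  0.6808388 ] 0.04219277207782503
time_s: 19.63
tool_pos: [0.4663, -0.2358, 0.2455]
tool_rot: [179.9, -0.0, 123.8]
force: [-1.1, -0.1, -0.8]
grip_width: 0.0442
grasp_force: 0.0
[ 0.46627969 -0.23582091  0.24549787] [ 1.79891159e+02 -1.65933226e-02  1.23818267e+02] [-1.13506949 -0.13653789 -0.8121498 ]
wrist knob (np.float64(313.86328807957614), np.float64(284.6137942000179)) axis (np.float64(316.1642043788011), np.float64(372.4612913585704)) plug (np.float64(347.09039022773055), np.float64(190.61098426953404))
```

View pics/f.png

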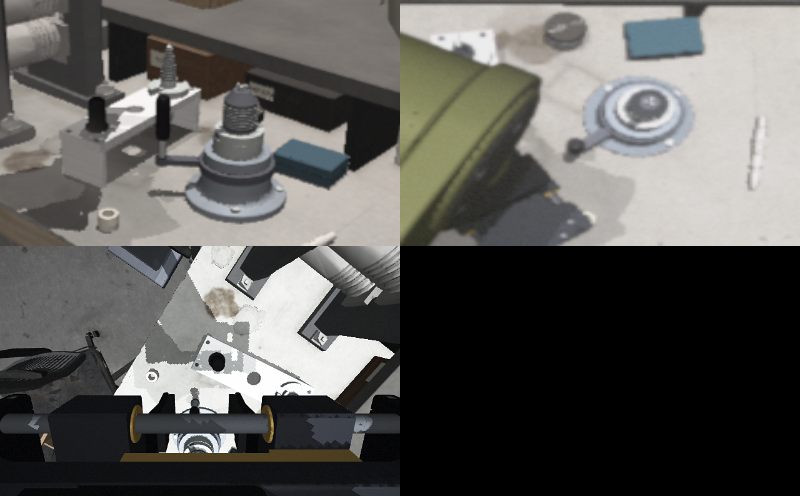

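The scene view shows the chuck seated low in the spindle, the plug upright in the stand's end hole, and the polishing spindle and bystanders in place. The top view shows the lever knob swung to the left, and the gripper is clear. The lever met a firm stop at 15 N with no further motion, so I'm handing in.

```bash
python3 -c "
from cell import env, read_camera
print(env.sign_off())"
```

```text
the job is handed in; nothing more can be done
None
```

The job is handed in at about 20 s: the plug is parked in the end hole, the chuck is seated over the dogs and released, and the lever is against its stop; the hand-in gave no verdict.

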